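Change the dust extraction over at the bench

TASK

The work moves from the wide flat dust hood to the round bell-mouth hood, so change the extraction over: with the fingertips push the sliding gate in the round hood's branch fully open, and only then push the gate in the flat hood's branch fully shut, so that the fan is never left with both gates shut. Push each gate blade on its end plate, without taking hold of it between the fingers, and leave the loose things on the bench where they are.

Things in the scene. Friction and masses are not known exactly. Their poses are not given: they have to be found in the camera images.
- bell_gate (a joint): opening of the sliding gate in the round bell-mouth hood's branch, m: 0 fully shut, 0.07 fully open; grows as the blade slides to the branch's +y. Stops at both ends, friction about 3 N, stays where left. Shut: the blade's holed half stands out 78 mm on the -y side, 8 mm on +y. Open: its solid half stands out 78 mm on +y, 8 mm on -y. Starts at 0 to 0.012
- flat_gate (a joint): opening of the sliding gate in the wide flat hood's branch, m: 0 fully shut, 0.07 fully open; grows as the blade slides to the branch's +y. Stops at both ends, friction about 3 N, stays where left. Shut: the blade's holed half stands out 78 mm on the -y side, 8 mm on +y. Open: its solid half stands out 78 mm on +y, 8 mm on -y. Starts at 0.055 to 0.07
- bell_branch: fixed branch with the round bell-mouth hood: 63 mm steel pipe, axis 75 mm up, along its x, from the trunk duct at the back (its near side 110 mm behind the blade, top 128 mm up) to the hood at -x. Origin on the bench under the gate; z up, y along the blade's travel. Gate housing 23 (x) by 100 mm (y), top 120 mm up, as are the pipe clips. Bell 132 mm across, top 141 mm up
- flat_branch: fixed branch with the wide flat hood: 63 mm steel pipe, axis 75 mm up, along its x, from the trunk duct at the back (its near side 110 mm behind the blade, top 128 mm up) to the hood at -x. Origin on the bench under the gate; z up, y along the blade's travel. Gate housing 23 (x) by 100 mm (y), top 120 mm up, as are the pipe clips. Fishtail 216 mm wide, top 103 mm up
- bell_push (a point): centre of the outer face of the -y end plate of the bell gate's blade, 75 mm above the bench; moves with the blade, axes as its branch; push it towards +y to open this gate. The two branches stand about 0.4 m apart, the bell on the left or on the right
- flat_push (a point): centre of the outer face of the +y end plate of the flat gate's blade, 75 mm above the bench; moves with the blade, axes as its branch; push it towards -y to shut this gate. The hoods begin 70 mm in front of the blades
- bell_mid (a point): middle of the bell hood gate's blade, 75 mm up, axes as its branch. Upright 3 mm steel sheet, 186 mm long (y, end faces at +-93 mm), from 36 to 114 mm above the bench, passing right through the housing; one half solid, the other with a 62 mm hole; each end has an upright end plate 34 mm wide (x), 78 mm high
- flat_mid (a point): middle of the flat hood gate's blade, 75 mm up, axes as its branch. Upright 3 mm steel sheet, 186 mm long (y, end faces at +-93 mm), from 36 to 114 mm above the bench, passing right through the housing; one half solid, the other with a 62 mm hole; each end has an upright end plate 34 mm wide (x), 78 mm high
- sanding_block: bystander, loose, not to be moved: cork sanding block lying flat, 50 x 100 x 35 mm
- offcut: bystander, loose, not to be moved: spruce offcut lying flat, 45 x 90 x 30 mm
- chisel: bystander, loose, not to be moved: wood chisel lying flat, 265 mm long, 28 mm thick handle; origin under the ferrule
- mallet: bystander, loose, not to be moved: joiner's mallet lying on its side: head 75 x 130 x 85 mm high, 200 mm handle; origin under the head
- glue: bystander, loose, not to be moved: standing glue bottle, 60 mm wide, 170 mm high
- screw_jar: bystander, loose, not to be moved: glass jar with steel cap, 66 mm wide, 75 mm high
- mug: bystander, loose, not to be moved: white mug, 80 mm wide, 90 mm high

How it is judged:
By the outcome, as a careful person would: the job done as asked, in the order asked, and still so for the second after the job is handed in, with the robot touching nothing.
It also fails if it takes over 48 s, if anything falls off the work surface, if the arm or the gripper's body presses on something with over 40 N, if the wrist force passes 120 N, or if a joint passes its speed limit or range.

ROBOT

A 6-joint arm with a two-finger parallel gripper is mounted at the origin on the work surface. World frame = base frame: x ahead of the robot, y to its left, z up, the work surface at z = 0. Lengths are in mm, angles in rad, forces in N, time in s.
With the tool pointing down it reaches from about 275 to 1000 mm from the base axis. Payload 8.4 kg.
Tool frame: the origin (TCP) lies at the very end of the fingers, on their centre line; the grasp point (between the pads) lies 19 mm behind it; z points along the fingers, y is the direction in which the jaws open and shut (so a half turn about z gives the same grasp; the last joint's range is limited). The gripper opens to 85 mm and grips with 20 to 120 N. Pads are 22 mm wide; open, the fingers measure 114 mm over their backs; the gripper's body (76 mm by 85 mm) begins 54 mm behind the grasp point. The pads swing forward as they close: fully open they stand 13 mm farther back than shut.
Start: joints at [1.269, 0.353, 1.633, -0, 1.155, -0.002], TCP at [184.579, 597.125, 231.281] pointing down, gripper open.
Joint ranges: [-2.63, 2.63], [-0.92, 2.1], [0.06, 2.66], [-1.3, 4.44], [0, 2.69], [-3.02, 3.02]. Speed limits (rad/s): [2.22, 2.22, 2.79, 3.14, 3.14, 3.14].

INTERFACE

Orientations are given as [roll, pitch, yaw] about the fixed x, y, z axes, in that order (R = Rz(yaw) Ry(pitch) Rx(roll)).
In Python, from rig import r gives the robot as it stands.
- The arm moves only by the tool jog_arm, never from a script. Its argument "moves" is a list of rows, each an object with "grip": the gripper command: -1 is fully open, 1 is shut, values between are in proportion; "translation": the shift along the tool's x, y, z in m, a list of three; "twist": the turn, a rotation vector about the tool's x, y, z in rad, a list of three. In form: [{"grip": grip, "translation": [dx, dy, dz], "twist": [ax, ay, az]}, ...]. A call has 1 to 10 rows; each row shifts and turns the commanded pose from where the row before left it, along the tool's axes as they then stand; what a row does not reach is not made up. A row lasts 1/12 s, in which the tool goes at most 41.7 mm and 7.16 degrees, less where a joint would pass 70% of its speed; a pose out of reach is approached as far as the arm can. A call with a gripper value outside its range is refused whole. The fingers move at their own pace and stop on an object; "squeeze" is the grip in N (left out, the last holds). Time passes only in rows, so rows that do not move let the fingers close. It gives the time, the measured TCP pose, the force and the opening at its end, in the units of the state.
- r.sense(): the state, without advancing time (a new reading comes with each control period).
- r.grab_frame(name): name is "side" or "top" or "wrist"; returns (picture, depth): 420x560x3 uint8, red, green, blue; 420x560 float32, mm along the optical axis (not along the pixel's ray), 0 where there is no reading.
- r.calibration(name): a dict with "fx", "fy", "cx", "cy" (pixels), "R" (3x3) and "t" (3): a world point X has camera coordinates R X + t. Camera axes: x right, y down, z forward; pixel columns grow to the right and rows downward; lengths in mm; the calibration is good to about 2 mm. A picture is of the moment at which its call begins: read the wrist's pose just before it. calibration takes no time and is no camera call; for the wrist camera it gives the pose at the moment of the call.
- r.sign_off(): hands the job in, once; it reports no verdict.
The state is a dict: "clock": time; "qpos": joint angles; "qvel": joint speeds; "joint_efforts": joint torques, N m; "eef_pos": TCP position; "tcp_rot": TCP orientation; "contact_force": force on the tool from outside, world axes, zero at the start; "wrist_torque": the same for the moment, N m; "opening": opening from 0.0 (shut) to 1.0 (fully open).
Only numpy, scipy, OpenCV 4.12 (cv2) and the standard library are available. Lean on these libraries where they do the work, as an engineer would, in place of code of your own. Each camera call takes 0.05 s, during which the arm holds its last target.

## Working session

There is one attempt and no reset: what is moved stays moved. The work goes in short steps, Python scripts to look and compute and a tool call to move; the robot and the scene stay as the last step left them, time stands still between calls to the robot, and variables do not carry over. Pictures are saved under pics/ and viewed, and the job is handed in when it is done.

Besides the shell and the picture viewer there is one more tool, called after "Emit:" in YAML: its name, and indented under it one key for each argument. jog_arm: Moves the arm, as the interface text tells. Its arguments: {"type":"object","properties":{"moves":{"type":"array"},"squeeze":{"type":"number"}},"required":["moves"]}

```bash
ls; mkdir -p pics; python3 - <<'E'
from rig import r
import cv2,numpy as np
s=r.sense();print(s)
for n in("top","side"):
    p,d=r.grab_frame(n);cv2.imwrite(f"pics/{n}1.png",p[:,:,::-1]);np.savez(f"pics/{n}1.npz",p=p,d=d,**r.calibration(n));print(n,r.calibration(n))
E
```

```text
pics
{'clock': 0.0, 'qpos': array([ 1.26863432e+00,  3.53671347e-01,  1.63418214e+00,  1.07707556e-05,
        1.15522458e+00, -2.39445161e-03]), 'qvel': array([ 0.00055359,  0.00086562,  0.00070855,  0.00117557, -0.0009067 ,
       -0.00067322]), 'joint_efforts': array([-2.04978896e-03, -6.05238390e+01, -3.42066658e+01, -1.93101587e-04,
        9.30500304e-03,  7.08375055e-06]), 'eef_pos': array([184.40162328, 596.6388535 , 230.52667   ]), 'tcp_rot': array([-3.14010727e+00, -1.34042590e-05,  2.84182073e+00]), 'contact_force': array([ 0.16215089, -0.27108044, -0.59212033]), 'wrist_torque': array([-0.01580301, -0.00954591,  0.00333462]), 'opening': 1.000156893287927}
top {'fx': 532.2645365627808, 'fy': 532.2645365627808, 'cx': 266.4989237834895, 'cy': 207.7813011295224, 'R': array([[-0.01578301, -0.99980509, -0.01186106],
       [-0.99665016,  0.01668303, -0.08006328],
       [ 0.08024555,  0.01055769, -0.99671921]]), 't': array([  30.01513172,  579.57483996, 1981.14571954])}
side {'fx': 449.71474499037635, 'fy': 449.71474499037635, 'cx': 274.5657769866145, 'cy': 201.91929933849758, 'R': array([[ 0.92443689, -0.38052568,  0.02483221],
       [-0.17179678, -0.47372414, -0.86375419],
       [ 0.34044427,  0.79422015, -0.50330116]]), 't': array([-510.60001235,  178.93596555, 1140.47117695])}
```

View pics/top1.png

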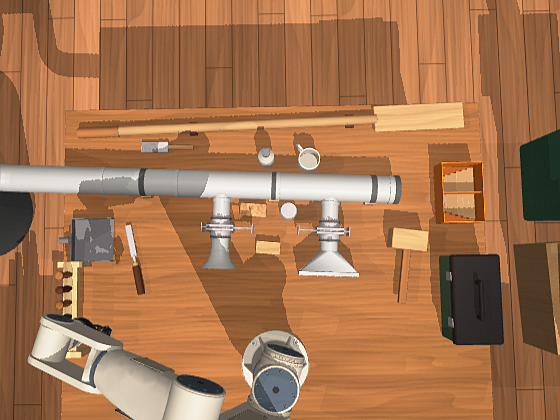

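View pics/side1.png

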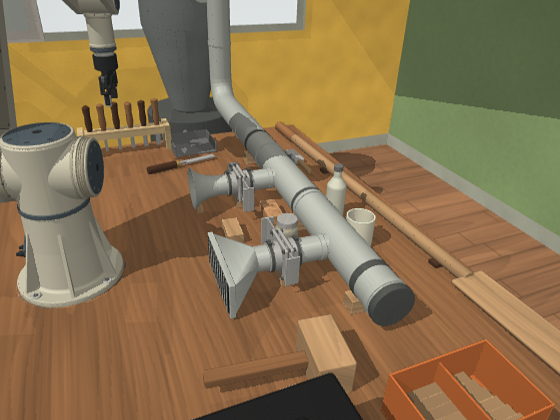

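```bash
cat > h.py <<'E'
import numpy as np,cv2
def load(f):
    z=np.load(f);return {k:z[k] for k in z}
def cloud(z):
    d=z['d'];h,w=d.shape;u,v=np.meshgrid(np.arange(w),np.arange(h))
    P=np.stack([(u-z['cx'])/z['fx']*d,(v-z['cy'])/z['fy']*d,d],-1)
    X=(P-z['t'])@z['R']; X[d==0]=np.nan; return X
E
python3 - <<'E'
from h import *
for n,(a,b,c,e) in {"top":(190,350,180,290),"side":(180,340,150,330)}.items():
    z=load(f"pics/{n}1.npz");im=z['p'][c:e,a:b,::-1]
    k=min(800/(b-a),600/(e-c));cv2.imwrite(f"pics/{n}1z.png",cv2.resize(im,None,fx=k,fy=k,interpolation=cv2.INTER_CUBIC))
    print(k)
z=load("pics/top1.npz");X=cloud(z)
np.set_printoptions(precision=0,suppress=True,linewidth=200)
for v in (222,226,228,230,232,234,236):
    print(v);print(X[v,196:250,:].round()[:, [0,1,2]].tolist())
E
```

```text
5.0
3.3333333333333335
222
[[532.0, 291.0, -7.0], [533.0, 288.0, -15.0], [532.0, 282.0, 3.0], [532.0, 278.0, 2.0], [532.0, 274.0, 3.0], [525.0, 256.0, 116.0], [526.0, 254.0, 96.0], [532.0, 263.0, 1.0], [532.0, 261.0, -7.0], [532.0, 257.0, -12.0], [531.0, 251.0, 7.0], [525.0, 234.0, 119.0], [525.0, 230.0, 120.0], [531.0, 241.0, -3.0], [531.0, 237.0, -0.0], [526.0, 223.0, 88.0], [526.0, 218.0, 97.0], [525.0, 214.0, 105.0], [525.0, 210.0, 106.0], [525.0, 206.0, 109.0], [525.0, 203.0, 107.0], [525.0, 199.0, 105.0], [524.0, 194.0, 121.0], [525.0, 192.0, 105.0], [525.0, 188.0, 105.0], [525.0, 185.0, 106.0], [524.0, 180.0, 115.0], [524.0, 176.0, 117.0], [524.0, 174.0, 108.0], [525.0, 171.0, 101.0], [525.0, 167.0, 102.0], [525.0, 164.0, 98.0], [524.0, 159.0, 104.0], [525.0, 158.0, 82.0], [525.0, 154.0, 83.0], [530.0, 157.0, -1.0], [530.0, 153.0, 0.0], [530.0, 149.0, 2.0], [530.0, 146.0, -6.0], [530.0, 142.0, -2.0], [529.0, 137.0, 4.0], [530.0, 134.0, -3.0], [529.0, 130.0, 6.0], [530.0, 127.0, -3.0], [530.0, 123.0, -10.0], [530.0, 119.0, -7.0], [529.0, 115.0, 3.0], [529.0, 111.0, 10.0], [529.
[... 6616 characters left out ...]
474.0, 195.0, 118.0], [474.0, 191.0, 115.0], [474.0, 188.0, 114.0], [474.0, 185.0, 106.0], [474.0, 182.0, 104.0], [474.0, 177.0, 116.0], [474.0, 174.0, 103.0], [474.0, 171.0, 106.0], [474.0, 167.0, 105.0], [474.0, 164.0, 105.0], [474.0, 161.0, 98.0], [474.0, 158.0, 86.0], [474.0, 154.0, 89.0], [477.0, 157.0, 4.0], [476.0, 153.0, 9.0], [476.0, 149.0, 10.0], [476.0, 146.0, 4.0], [476.0, 142.0, 4.0], [476.0, 139.0, -5.0], [476.0, 134.0, 1.0], [476.0, 130.0, 6.0], [476.0, 127.0, -6.0], [476.0, 123.0, 10.0], [476.0, 120.0, -5.0], [476.0, 115.0, 3.0], [476.0, 112.0, -1.0], [476.0, 109.0, -13.0], [476.0, 104.0, 2.0], [476.0, 100.0, 3.0], [476.0, 97.0, -7.0], [476.0, 93.0, 2.0], [476.0, 89.0, -0.0]]
```

```bash
sleep 1; ls pics
```

```text
side1.npz
side1.png
side1z.png
top1.npz
top1.png
top1z.png
```

View pics/top1z.png

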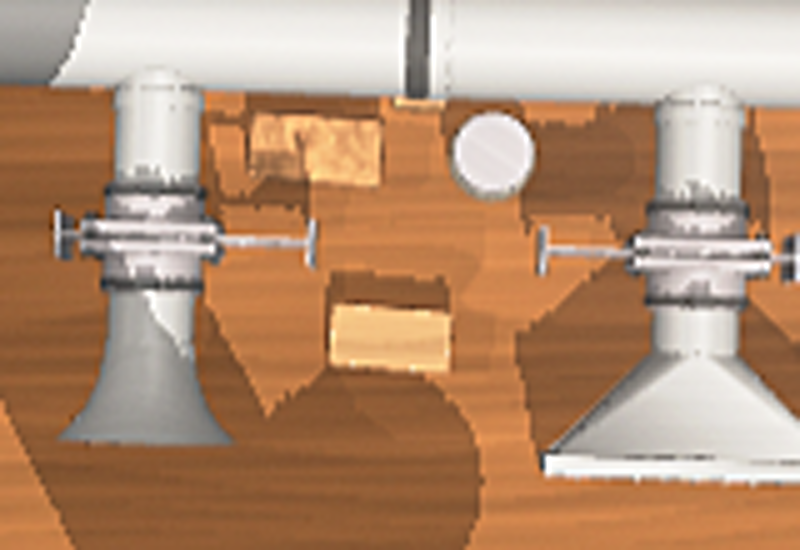

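View pics/side1z.png

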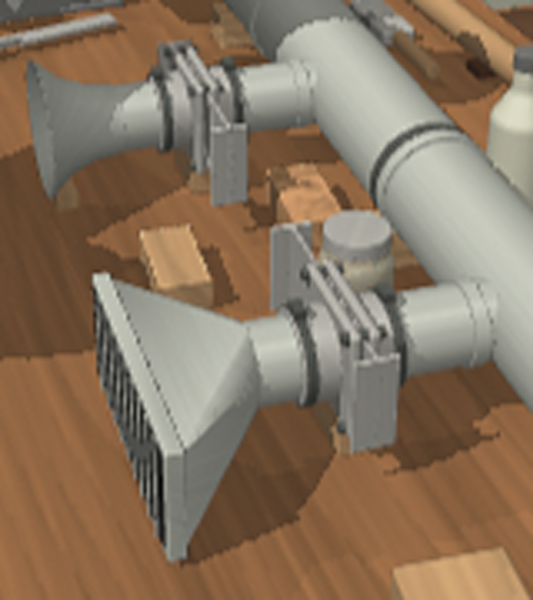

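```bash
cat >> h.py <<'E'
def ray(z,u,v,h):
    d=np.array([(u-z['cx'])/z['fx'],(v-z['cy'])/z['fy'],1.]);R=z['R'];c=-R.T@z['t'];w=R.T@d
    return c+w*(h-c[2])/w[2]
E
python3 - <<'E'
from h import *
np.set_printoptions(precision=1,suppress=True,linewidth=200)
z=load("pics/top1.npz")
f=lambda a,b,h:print(ray(z,190+a/5-.4,180+b/5-.4,h).round(1))
for n,a,b,h in [("bell -y plate back top",312,220,114),("bell -y plate front top",312,265,114),("bell -y outer",318,242,114),("bell+y outer",54,235,114),("flat+y outer",537,250,114),("flat +y back",542,228,114),("flat+y front",542,272,114),
 ("bell housing L",82,235,120),("bell housing R",220,240,120),("flat housL",628,252,120),("flat hous R",770,256,120),("jar",493,152,75),("offcut UL",332,304,30),("offcut UR",450,312,30),("off LR",448,372,30),("cork BR",380,186,35),("cork BL",250,178,35)]:
    print(n,end=' ');f(a,b,h)
# clouds: plate regions
X=cloud(z).reshape(-1,3)
for name,(y0,y1) in {"bell":(60,280),"flat":(-280,-60)}.items():
    m=(X[:,2]>100)&(X[:,2]<135)&(X[:,1]>y0)&(X[:,1]<y1)&(X[:,0]>450)&(X[:,0]<560)
    print(name,X[m].min(0),X[m].max(0))
z=load("pics/side1.npz");k=10/3
f=lambda a,b,h:print(ray(z,180+a/k-.35,150+b/k-.35,h).round(1))
for n,a,b,h in [("bell -y plate front top",209,128,114),("bell -y plate back top",245,124,114),("bot front",212,204,36),("bot back",245,196,36),("flat -y front top",352,356,114),("flat -y back top",396,350,114),("flat +y front top",271,228,114),("flat+y back top",306,224,114)]:
    print(n,end=' ');f(a,b,h)
E
```

```text
bell -y plate back top [516.6  72.5 114. ]
bell -y plate front top [484.4  73.  114. ]
bell -y outer [500.8  68.5 114. ]
bell+y outer [508.9 258.  114. ]
flat+y outer [492.5 -88.4 114. ]
flat +y back [508.2 -92.3 114. ]
flat+y front [476.7 -91.6 114. ]
bell housing L [508.3 237.1 120. ]
bell housing R [503.1 138.3 120. ]
flat housL [ 489.8 -152.9  120. ]
flat hous R [ 485.3 -254.   120. ]
jar [566.3 -59.4  75. ]
offcut UL [457.9  61.7  30. ]
offcut UR [450.5 -26.4  30. ]
off LR [405.9 -24.1  30. ]
cork BR [545.3  24.4  35. ]
cork BL [552.9 121.6  35. ]
bell [452.5  72.5 100. ] [557.9 257.2 130.4]
flat [ 450.  -274.6  100. ] [558.5 -91.3 131.6]
bell -y plate front top [480.9  80.8 114. ]
bell -y plate back top [513.1  77.1 114. ]
bot front [482.7  80.4  36. ]
bot back [515.4  83.4  36. ]
flat -y front top [ 467.2 -263.9  114. ]
flat -y back top [ 498.6 -268.3  114. ]
flat +y front top [473.6 -90.6 114. ]
flat+y back top [501.5 -94.6 114. ]
```

```bash
cat >> h.py <<'E'
from scipy.spatial.transform import Rotation as Ro
def plan(pos,rot,tp,yaw,n,grip=1):
    """rows of n steps from pose to target position, tool down, given yaw"""
    R=Ro.from_euler('xyz',rot);p=np.array(pos,float)
    Rt=Ro.from_euler('xyz',[np.pi,0,yaw]);w=(R.inv()*Rt).as_rotvec()/n
    tp=np.array(tp,float);rows=[]
    for i in range(n):
        step=(tp-p)/(n-i);t=(R.inv().apply(step)/1000).round(4);ww=w.round(4)
        rows.append((t.tolist(),ww.tolist()));p=p+R.apply(t)*1000;R=R*Ro.from_rotvec(ww)
    for a in rows:print('{"grip":%g,"translation":%s,"twist":%s},'%(grip,a[0],a[1]))
    print(p,R.as_euler('xyz'))
E
python3 - <<'E'
from h import *
from rig import r
s=r.sense();c=r.calibration("wrist");print("cam",-c['R'].T@c['t'],c['R'])
plan(s['eef_pos'],s['tcp_rot'],[501,22,200],1.529,20)
E
```

```text
cam [119.10624581 616.79107163 370.9618465 ] [[ 0.2946082   0.9556165  -0.00176415]
 [ 0.91889753 -0.28278026  0.27506846]
 [ 0.26236109 -0.0826585  -0.96142302]]
{"grip":1,"translation":[-0.0236, -0.0228, 0.0016],"twist":[-0.0001, 0.0, 0.0656]},
{"grip":1,"translation":[-0.0251, -0.0212, 0.0016],"twist":[-0.0001, 0.0, 0.0656]},
{"grip":1,"translation":[-0.0264, -0.0195, 0.0016],"twist":[-0.0001, 0.0, 0.0656]},
{"grip":1,"translation":[-0.0276, -0.0177, 0.0015],"twist":[-0.0001, 0.0, 0.0656]},
{"grip":1,"translation":[-0.0287, -0.0159, 0.0015],"twist":[-0.0001, 0.0, 0.0656]},
{"grip":1,"translation":[-0.0297, -0.014, 0.0015],"twist":[-0.0001, 0.0, 0.0656]},
{"grip":1,"translation":[-0.0305, -0.012, 0.0016],"twist":[-0.0001, 0.0, 0.0656]},
{"grip":1,"translation":[-0.0313, -0.0099, 0.0015],"twist":[-0.0001, 0.0, 0.0656]},
{"grip":1,"translation":[-0.0318, -0.0079, 0.0015],"twist":[-0.0001, 0.0, 0.0656]},
{"grip":1,"translation":[-0.0323, -0.0058, 0.0016],"twist":[-0.0001, 0.0, 0.0656]},
{"grip":1,"translation":[-0.0326, -0.0036, 0.0015],"twist":[-0.0001, 0.0, 0.0656]},
{"grip":1,"translation":[-0.0328, -0.0015, 0.0016],"twist":[-0.0001, 0.0, 0.0656]},
{"grip":1,"translation":[-0.0328, 0.0006, 0.0015],"twist":[-0.0001, 0.0, 0.0656]},
{"grip":1,"translation":[-0.0327, 0.0028, 0.0016],"twist":[-0.0001, 0.0, 0.0656]},
{"grip":1,"translation":[-0.0324, 0.0049, 0.0015],"twist":[-0.0001, 0.0, 0.0656]},
{"grip":1,"translation":[-0.032, 0.0071, 0.0016],"twist":[-0.0001, 0.0, 0.0656]},
{"grip":1,"translation":[-0.0315, 0.0091, 0.0015],"twist":[-0.0001, 0.0, 0.0656]},
{"grip":1,"translation":[-0.0308, 0.0112, 0.0016],"twist":[-0.0001, 0.0, 0.0656]},
{"grip":1,"translation":[-0.0301, 0.0132, 0.0015],"twist":[-0.0001, 0.0, 0.0656]},
{"grip":1,"translation":[-0.0291, 0.0151, 0.0016],"twist":[-0.0001, 0.0, 0.0656]},
[501.03098599  21.98215179 199.99458213] [3.14044822e+00 1.08174401e-04 1.52981117e+00]
```

Emit:
jog_arm:
  moves:
    - {"grip": 1, "translation": [-0.0236, -0.0228, 0.0015], "twist": [0, 0, 0.0656]}
    - {"grip": 1, "translation": [-0.025, -0.021, 0.0015], "twist": [0, 0, 0.0656]}
    - {"grip": 1, "translation": [-0.0264, -0.0195, 0.0015], "twist": [0, 0, 0.0656]}
    - {"grip": 1, "translation": [-0.0276, -0.0177, 0.0015], "twist": [0, 0, 0.0656]}
    - {"grip": 1, "translation": [-0.0287, -0.016, 0.0015], "twist": [0, 0, 0.0656]}
    - {"grip": 1, "translation": [-0.0297, -0.014, 0.0015], "twist": [0, 0, 0.0656]}
    - {"grip": 1, "translation": [-0.0305, -0.012, 0.0015], "twist": [0, 0, 0.0656]}
    - {"grip": 1, "translation": [-0.0313, -0.01, 0.0015], "twist": [0, 0, 0.0656]}
    - {"grip": 1, "translation": [-0.0318, -0.008, 0.0015], "twist": [0, 0, 0.0656]}
    - {"grip": 1, "translation": [-0.0323, -0.006, 0.0015], "twist": [0, 0, 0.0656]}

```text
clock: 0.93
eef_pos: [342.8, 308.0, 216.1]
tcp_rot: [-3.141, 0.0, 2.183]
contact_force: [-0.1, 1.2, 0.5]
opening: -0.002
```

Emit:
jog_arm:
  moves:
    - {"grip": 1, "translation": [-0.0326, -0.0036, 0.0015], "twist": [0, 0, 0.0656]}
    - {"grip": 1, "translation": [-0.0328, -0.0015, 0.0015], "twist": [0, 0, 0.0656]}
    - {"grip": 1, "translation": [-0.0328, 0.0006, 0.0015], "twist": [0, 0, 0.0656]}
    - {"grip": 1, "translation": [-0.0327, 0.0028, 0.0015], "twist": [0, 0, 0.0656]}
    - {"grip": 1, "translation": [-0.0324, 0.005, 0.0015], "twist": [0, 0, 0.0656]}
    - {"grip": 1, "translation": [-0.032, 0.007, 0.0015], "twist": [0, 0, 0.0656]}
    - {"grip": 1, "translation": [-0.0315, 0.009, 0.0015], "twist": [0, 0, 0.0656]}
    - {"grip": 1, "translation": [-0.0308, 0.011, 0.0015], "twist": [0, 0, 0.0656]}
    - {"grip": 1, "translation": [-0.03, 0.013, 0.0015], "twist": [0, 0, 0.0656]}
    - {"grip": 1, "translation": [-0.029, 0.015, 0.0015], "twist": [0, 0, 0.0656]}

```text
clock: 1.77
eef_pos: [500.5, 20.8, 201.0]
tcp_rot: [-3.141, -0.0, 1.526]
contact_force: [0.1, 0.9, 0.4]
opening: -0.002
```

Emit:
jog_arm:
  moves:
    - {"grip": 1, "translation": [0, 0, 0], "twist": [0, 0, 0]}
    - {"grip": 1, "translation": [0, 0, 0], "twist": [0, 0, 0]}

```text
clock: 1.93
eef_pos: [500.3, 21.1, 200.8]
tcp_rot: [-3.141, 0.0, 1.527]
contact_force: [-0.9, 0.2, 0.3]
opening: 0.001
```

```bash
python3 - <<'E'
from h import *
from rig import r
s=r.sense();print(s['eef_pos'],s['tcp_rot'],s['clock'],s['opening'])
for n in("wrist","side"):
    c=r.calibration(n);p,d=r.grab_frame(n);cv2.imwrite(f"pics/{n}2.png",p[:,:,::-1]);np.savez(f"pics/{n}2.npz",p=p,d=d,**c)
E
```

```text
[500.3474704   21.12150248 200.8326927 ] [-3.14072858e+00  1.59553860e-05  1.52710963e+00] 1.9333 0.0005327399009950319
```

View pics/wrist2.png

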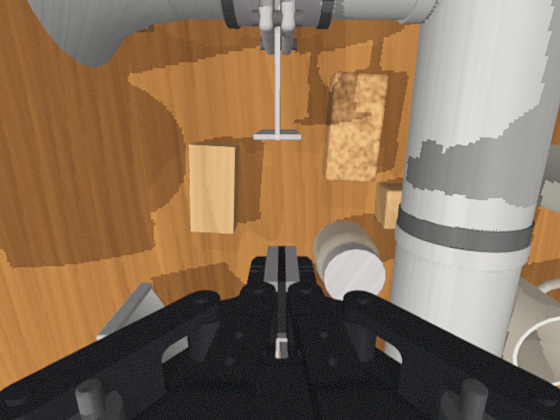

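View pics/side2.png

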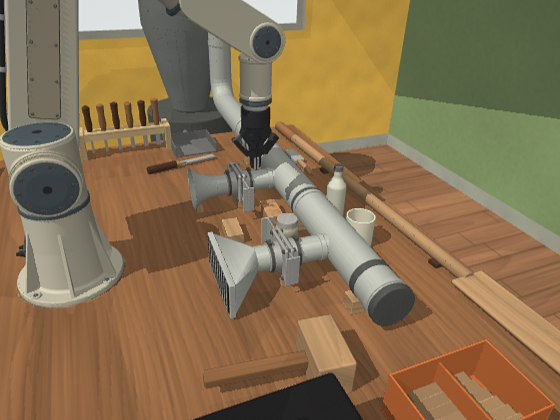

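```bash
python3 - <<'E'
from h import *
np.set_printoptions(precision=1,suppress=True,linewidth=200)
z=load("pics/wrist2.npz");X=cloud(z)
tcp=np.array([500.3,21.1,200.8])
D=X-tcp
# gripper points
m=(z['d']<250)&(z['d']>0)
P=D[m]
for h0 in range(-10,130,10):
    q=P[(P[:,2]>=h0)&(P[:,2]<h0+10)]
    if len(q)>3: print(h0,len(q),"dx",q[:,0].min(),q[:,0].max(),"dy",q[:,1].min(),q[:,1].max())
for u,v,h in [(254,133,114),(300,133,114),(277,131,114),(277,135,114),(277,139,114),(277,25,114)]: print(u,v,ray(z,u,v,h),X[v,u])
q=X[(np.abs(X[:,:,2]-105)<15)&(X[:,:,0]>470)&(X[:,:,0]<530)&(X[:,:,1]>50)&(X[:,:,1]<100)];print(q.min(0),q.max(0),len(q))
E
```

```text
0 336 dx -11.753839338102978 14.649263656990058 dy 5.517755453453162 10.994115279392084
10 624 dx -11.825774163593564 15.439283239024292 dy 5.038160256413434 11.17048908228466
20 712 dx -11.785820221051551 15.49980417187868 dy 5.082088515997015 11.335285637664377
30 928 dx -17.275299694185094 22.64837809387467 dy -12.04411804072195 12.888071789526101
40 3069 dx -33.105528304894335 36.423358941613 dy -12.7625505081633 14.882649901411718
50 6868 dx -40.84843284934516 45.03012816766767 dy -10.900773618956014 14.674608758381005
60 7223 dx -48.47174979188571 53.17729757984915 dy -10.61793483922097 17.942026149992287
70 12983 dx -57.50148572480725 61.56530764027269 dy -9.858899100757275 18.130019838921804
80 16684 dx -59.85954098758805 63.56130834741276 dy -3.2412230595858915 19.565357323293192
90 5351 dx -54.269699053134104 57.66565551370144 dy 7.886392740412425 21.079116645239964
254 133 [485.2  78.3 114. ] [475.2  72.2  -1.3]
300 133 [517.   76.9 114. ] [517.6  76.2 101.8]
277 131 [501.1  78.9 114. ] [501.1  78.8 111.9]
277 135 [501.   76.2 114. ] [501.   76.1 111.9]
277 139 [500.9  73.5 114. ] [500.9  73.4 112. ]
277 25 [504.2 144.5 114. ] [504.2 144.6 113.2]
[484.7  72.6  90.4] [517.9 100.  113.6] 531
```

Emit:
jog_arm:
  moves:
    - {"grip": 1, "translation": [0, 0, 0.029], "twist": [0, 0, 0]}
    - {"grip": 1, "translation": [0, 0, 0.029], "twist": [0, 0, 0]}
    - {"grip": 1, "translation": [0, 0, 0.029], "twist": [0, 0, 0]}
    - {"grip": 1, "translation": [0, 0, 0.029], "twist": [0, 0, 0]}
    - {"grip": 1, "translation": [0.01, 0, 0], "twist": [0, 0, 0]}
    - {"grip": 1, "translation": [0.01, 0, 0], "twist": [0, 0, 0]}
    - {"grip": 1, "translation": [0.008, 0, 0], "twist": [0, 0, 0]}
    - {"grip": 1, "translation": [0, 0, 0], "twist": [0, 0, 0]}

```text
clock: 2.7
eef_pos: [502.7, 52.7, 87.2]
tcp_rot: [3.139, -0.001, 1.532]
contact_force: [0.7, 0.0, 1.2]
opening: 0.001
```

Emit:
jog_arm:
  moves:
    - {"grip": 1, "translation": [0.006, 0, 0], "twist": [0, 0, 0]}
    - {"grip": 1, "translation": [0.006, 0, 0], "twist": [0, 0, 0]}
    - {"grip": 1, "translation": [0.006, 0, 0], "twist": [0, 0, 0]}
    - {"grip": 1, "translation": [0.006, 0, 0], "twist": [0, 0, 0]}

```text
clock: 3.03
eef_pos: [503.0, 74.7, 86.0]
tcp_rot: [3.14, 0.0, 1.53]
contact_force: [0.4, -2.9, 2.4]
opening: 0.003
```

```bash
python3 - <<'E'
from h import *
from rig import r
s=r.sense();print(s['eef_pos'],s['tcp_rot'],s['clock'],s['contact_force'])
for n in("wrist","top"):
    c=r.calibration(n);p,d=r.grab_frame(n);cv2.imwrite(f"pics/{n}3.png",p[:,:,::-1]);np.savez(f"pics/{n}3.npz",p=p,d=d,**c)
E
```

```text
[502.95621108  74.67677401  86.04299164] [3.13997635e+00 2.40843984e-04 1.52989678e+00] 3.0333 [ 0.41497272 -2.91342456  2.37289244]
```

View pics/wrist3.png

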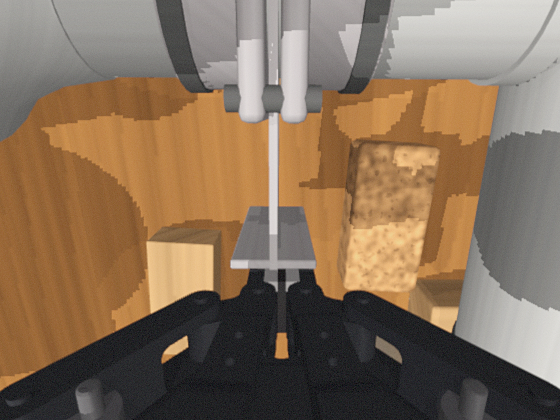

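Emit:
jog_arm:
  moves:
    - {"grip": 1, "translation": [0.006, 0, 0], "twist": [0, 0, 0]}
    - {"grip": 1, "translation": [0.006, 0, 0], "twist": [0, 0, 0]}
    - {"grip": 1, "translation": [0.006, 0, 0], "twist": [0, 0, 0]}
    - {"grip": 1, "translation": [0.006, 0, 0], "twist": [0, 0, 0]}
    - {"grip": 1, "translation": [0.006, 0, 0], "twist": [0, 0, 0]}
    - {"grip": 1, "translation": [0.004, 0, 0], "twist": [0, 0, 0]}
    - {"grip": 1, "translation": [0.003, 0, 0], "twist": [0, 0, 0]}
    - {"grip": 1, "translation": [0, 0, 0], "twist": [0, 0, 0]}

```text
clock: 3.8
eef_pos: [503.7, 112.1, 85.2]
tcp_rot: [-3.141, -0.0, 1.53]
contact_force: [0.5, -0.8, -0.5]
opening: -0.0
```

Emit:
jog_arm:
  moves:
    - {"grip": 1, "translation": [0.002, 0, 0], "twist": [0, 0, 0]}
    - {"grip": 1, "translation": [0.002, 0, 0], "twist": [0, 0, 0]}
    - {"grip": 1, "translation": [0, 0, 0], "twist": [0, 0, 0]}

```text
clock: 4.05
eef_pos: [503.7, 115.5, 85.1]
tcp_rot: [-3.141, -0.0, 1.53]
contact_force: [-0.3, -0.3, 0.9]
opening: -0.002
```

Emit:
jog_arm:
  moves:
    - {"grip": 1, "translation": [0.002, 0, 0], "twist": [0, 0, 0]}
    - {"grip": 1, "translation": [0.002, 0, 0], "twist": [0, 0, 0]}

```text
clock: 4.22
eef_pos: [503.9, 119.2, 85.1]
tcp_rot: [-3.141, 0.0, 1.53]
contact_force: [-0.2, -3.4, -0.6]
opening: -0.005
```

Emit:
jog_arm:
  moves:
    - {"grip": 1, "translation": [0.002, 0, 0], "twist": [0, 0, 0]}

```text
clock: 4.3
eef_pos: [504.0, 121.3, 85.1]
tcp_rot: [-3.141, 0.0, 1.53]
contact_force: [1.3, -3.1, -0.8]
opening: 0.001
```

Emit:
jog_arm:
  moves:
    - {"grip": 1, "translation": [0.002, 0, 0], "twist": [0, 0, 0]}

```text
clock: 4.38
eef_pos: [504.0, 122.8, 85.1]
tcp_rot: [-3.141, 0.001, 1.53]
contact_force: [1.5, -23.0, 2.3]
opening: 0.0
```

Emit:
jog_arm:
  moves:
    - {"grip": 1, "translation": [0.0005, 0, 0], "twist": [0, 0, 0]}
    - {"grip": 1, "translation": [0, 0, 0], "twist": [0, 0, 0]}

```text
clock: 4.55
eef_pos: [504.0, 122.7, 85.1]
tcp_rot: [-3.141, 0.002, 1.531]
contact_force: [-0.0, -12.5, 1.0]
opening: 0.005
```

```bash
python3 - <<'E'
from h import *
from rig import r
s=r.sense();print(s['eef_pos'],s['clock'],s['contact_force'])
for n in("wrist","side"):
    c=r.calibration(n);p,d=r.grab_frame(n);cv2.imwrite(f"pics/{n}4.png",p[:,:,::-1]);np.savez(f"pics/{n}4.npz",p=p,d=d,**c)
E
```

```text
[504.00762872 122.69324562  85.14757005] 4.55 [ -0.03382896 -12.48150539   1.04019615]
```

View pics/wrist4.png

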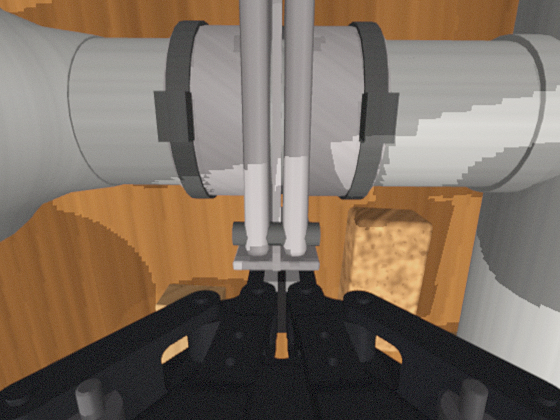

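View pics/side4.png

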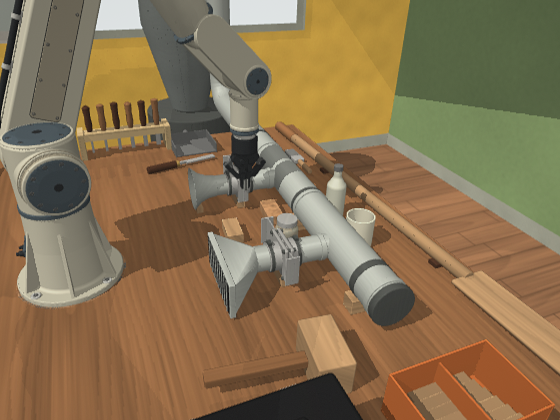

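Emit:
jog_arm:
  moves:
    - {"grip": 1, "translation": [-0.008, 0, 0], "twist": [0, 0, 0]}
    - {"grip": 1, "translation": [-0.02, 0, 0], "twist": [0, 0, 0]}
    - {"grip": 1, "translation": [-0.025, -0.001, 0], "twist": [0, 0, 0]}
    - {"grip": 1, "translation": [-0.025, -0.001, 0], "twist": [0, 0, 0]}
    - {"grip": 1, "translation": [-0.025, -0.001, 0], "twist": [0, 0, 0]}
    - {"grip": 1, "translation": [-0.025, -0.001, 0], "twist": [0, 0, 0]}
    - {"grip": 1, "translation": [-0.02, 0, 0], "twist": [0, 0, 0]}
    - {"grip": 1, "translation": [-0.02, 0, 0], "twist": [0, 0, 0]}
    - {"grip": 1, "translation": [-0.01, 0, 0], "twist": [0, 0, 0]}
    - {"grip": 1, "translation": [0, 0, 0], "twist": [0, 0, 0]}

```text
clock: 5.48
eef_pos: [493.2, -55.2, 85.4]
tcp_rot: [3.141, -0.0, 1.528]
contact_force: [0.6, 1.0, 0.2]
opening: 0.0
```

```bash
python3 - <<'E'
from h import *
from rig import r
np.set_printoptions(precision=1,suppress=True,linewidth=200)
s=r.sense();print(s['eef_pos'],s['tcp_rot'],s['clock'],s['contact_force'])
for n in("top","side","wrist"):
    c=r.calibration(n);p,d=r.grab_frame(n);cv2.imwrite(f"pics/{n}5.png",p[:,:,::-1]);np.savez(f"pics/{n}5.npz",p=p,d=d,**c)
z=load("pics/top5.npz");cv2.imwrite("pics/top5z.png",cv2.resize(z['p'][180:290,190:350,::-1],None,fx=5,fy=5,interpolation=cv2.INTER_CUBIC))
z=load("pics/side5.npz");cv2.imwrite("pics/side5z.png",cv2.resize(z['p'][150:310,180:340,::-1],None,fx=3.7,fy=3.7,interpolation=cv2.INTER_CUBIC))
E
```

```text
[493.2 -55.2  85.4] [ 3.1 -0.   1.5] 5.4833 [0.6 1.  0.2]
```

View pics/top5z.png

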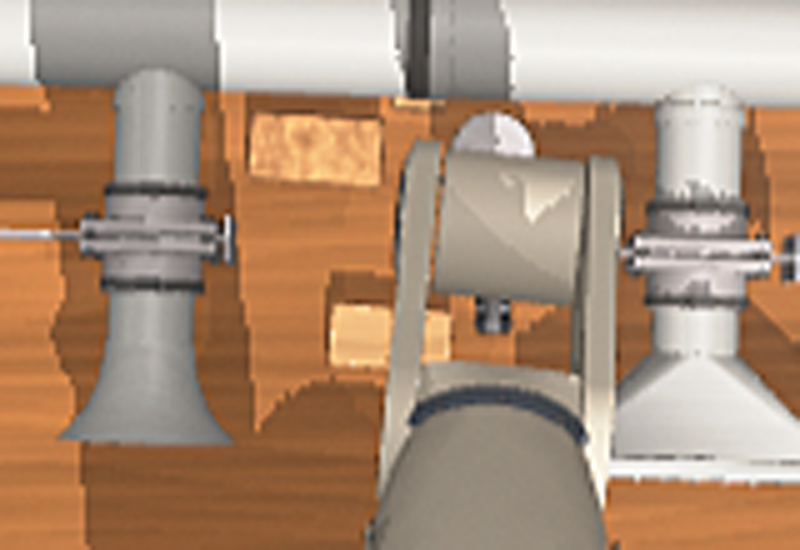

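View pics/side5z.png

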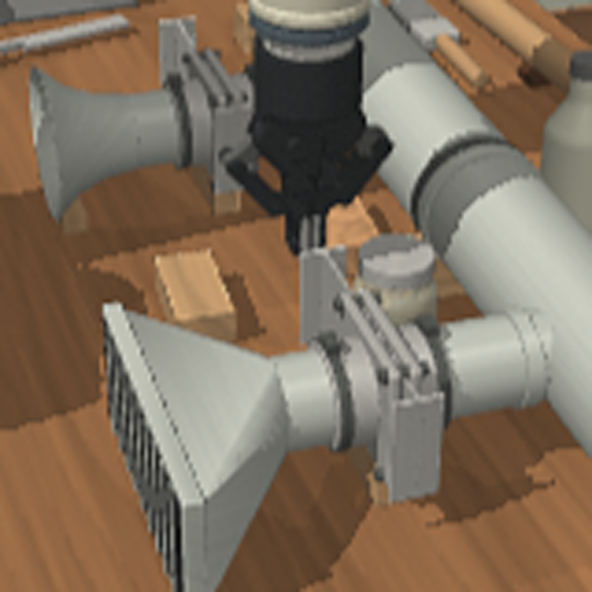

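View pics/wrist5.png

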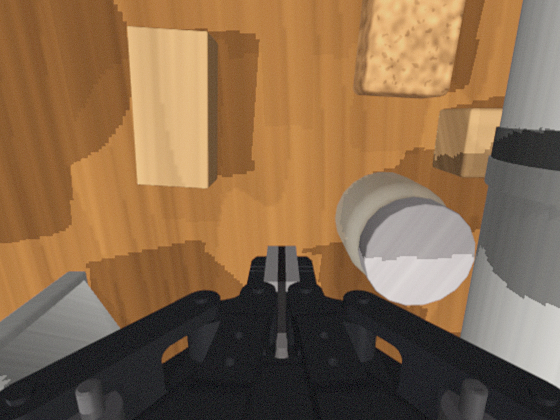

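Emit:
jog_arm:
  moves:
    - {"grip": 1, "translation": [-0.008, 0, 0], "twist": [0, 0, 0]}
    - {"grip": 1, "translation": [-0.008, 0, 0], "twist": [0, 0, 0]}
    - {"grip": 1, "translation": [-0.006, 0, 0], "twist": [0, 0, 0]}
    - {"grip": 1, "translation": [-0.006, 0, 0], "twist": [0, 0, 0]}
    - {"grip": 1, "translation": [-0.006, 0, 0], "twist": [0, 0, 0]}
    - {"grip": 1, "translation": [-0.006, 0, 0], "twist": [0, 0, 0]}

```text
clock: 6.13
eef_pos: [491.4, -94.1, 85.3]
tcp_rot: [-3.142, -0.0, 1.53]
contact_force: [-0.3, 4.8, 1.2]
opening: -0.002
```

```bash
python3 - <<'E'
from h import *
from rig import r
n="side";p,d=r.grab_frame(n)
cv2.imwrite("pics/side6z.png",cv2.resize(p[150:310,180:340,::-1],None,fx=3.7,fy=3.7,interpolation=cv2.INTER_CUBIC))
E
```

```text
(no output)
```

View pics/side6z.png

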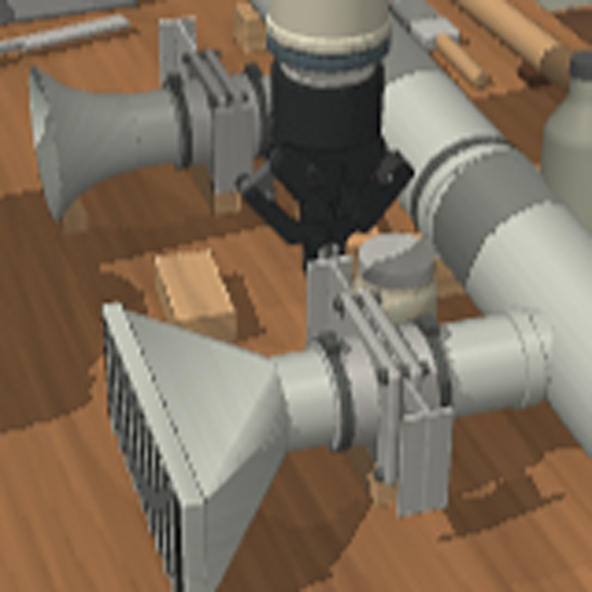

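Emit:
jog_arm:
  moves:
    - {"grip": 1, "translation": [-0.006, 0, 0], "twist": [0, 0, 0]}
    - {"grip": 1, "translation": [-0.006, 0, 0], "twist": [0, 0, 0]}
    - {"grip": 1, "translation": [-0.006, 0, 0], "twist": [0, 0, 0]}
    - {"grip": 1, "translation": [-0.006, 0, 0], "twist": [0, 0, 0]}
    - {"grip": 1, "translation": [-0.005, 0, 0], "twist": [0, 0, 0]}
    - {"grip": 1, "translation": [-0.003, 0, 0], "twist": [0, 0, 0]}

```text
clock: 6.68
eef_pos: [489.9, -126.5, 85.3]
tcp_rot: [-3.141, 0.0, 1.529]
contact_force: [-1.3, 3.6, 2.3]
opening: 0.001
```

Emit:
jog_arm:
  moves:
    - {"grip": 1, "translation": [-0.002, 0, 0], "twist": [0, 0, 0]}
    - {"grip": 1, "translation": [-0.002, 0, 0], "twist": [0, 0, 0]}

```text
clock: 6.85
eef_pos: [489.7, -130.0, 85.2]
tcp_rot: [-3.141, -0.0, 1.53]
contact_force: [-1.3, 3.3, 1.5]
opening: 0.002
```

Emit:
jog_arm:
  moves:
    - {"grip": 1, "translation": [-0.002, 0, 0], "twist": [0, 0, 0]}

```text
clock: 6.93
eef_pos: [489.6, -131.9, 85.2]
tcp_rot: [-3.141, -0.0, 1.53]
contact_force: [-1.5, 3.9, 1.7]
opening: -0.001
```

Emit:
jog_arm:
  moves:
    - {"grip": 1, "translation": [-0.002, 0, 0], "twist": [0, 0, 0]}

```text
clock: 7.02
eef_pos: [489.6, -133.8, 85.2]
tcp_rot: [-3.141, -0.0, 1.53]
contact_force: [-1.2, 3.1, 1.1]
opening: -0.001
```

Emit:
jog_arm:
  moves:
    - {"grip": 1, "translation": [-0.002, 0, 0], "twist": [0, 0, 0]}

```text
clock: 7.1
eef_pos: [489.5, -135.8, 85.2]
tcp_rot: [-3.141, -0.0, 1.53]
contact_force: [-1.2, 3.7, 1.5]
opening: 0.006
```

Emit:
jog_arm:
  moves:
    - {"grip": 1, "translation": [-0.0015, 0, 0], "twist": [0, 0, 0]}

```text
clock: 7.18
eef_pos: [489.4, -136.1, 85.2]
tcp_rot: [-3.141, -0.002, 1.529]
contact_force: [1.1, 21.1, 4.9]
opening: 0.002
```

Emit:
jog_arm:
  moves:
    - {"grip": 1, "translation": [-0.001, 0, 0], "twist": [0, 0, 0]}

```text
clock: 7.27
eef_pos: [489.4, -136.2, 85.2]
tcp_rot: [-3.141, -0.004, 1.528]
contact_force: [1.1, 24.8, 6.2]
opening: 0.0
```

Emit:
jog_arm:
  moves:
    - {"grip": 1, "translation": [0.008, 0, 0], "twist": [0, 0, 0]}
    - {"grip": 1, "translation": [0.02, 0, 0], "twist": [0, 0, 0]}
    - {"grip": 1, "translation": [0.025, 0, 0], "twist": [0, 0, 0]}
    - {"grip": 1, "translation": [0.01, 0, -0.02], "twist": [0, 0, 0]}
    - {"grip": 1, "translation": [0, 0, -0.035], "twist": [0, 0, 0]}
    - {"grip": 1, "translation": [0, 0, -0.035], "twist": [0, 0, 0]}
    - {"grip": 1, "translation": [0.03, 0, -0.02], "twist": [0, 0, 0]}
    - {"grip": 1, "translation": [0.035, 0, 0], "twist": [0, 0, 0]}
    - {"grip": 1, "translation": [0.02, 0, 0], "twist": [0, 0, 0]}
    - {"grip": 1, "translation": [0, 0, 0], "twist": [0, 0, 0]}

```text
clock: 8.1
eef_pos: [496.5, 12.2, 196.1]
tcp_rot: [3.139, -0.0, 1.532]
contact_force: [-0.1, -0.5, 0.6]
opening: 0.001
```

```bash
python3 - <<'E'
from h import *
from rig import r
np.set_printoptions(precision=1,suppress=True,linewidth=200)
s=r.sense();print(s['eef_pos'],s['clock'],s['contact_force'])
for n in("top","side"):
    c=r.calibration(n);p,d=r.grab_frame(n);np.savez(f"pics/{n}7.npz",p=p,d=d,**c)
z=load("pics/top7.npz");cv2.imwrite("pics/top7z.png",cv2.resize(z['p'][180:290,190:380,::-1],None,fx=4.2,fy=4.2,interpolation=cv2.INTER_CUBIC))
z=load("pics/side7.npz");cv2.imwrite("pics/side7z.png",cv2.resize(z['p'][150:310,180:340,::-1],None,fx=3.7,fy=3.7,interpolation=cv2.INTER_CUBIC))
E
```

```text
[496.5  12.2 196.1] 8.1 [-0.1 -0.5  0.6]
```

View pics/top7z.png

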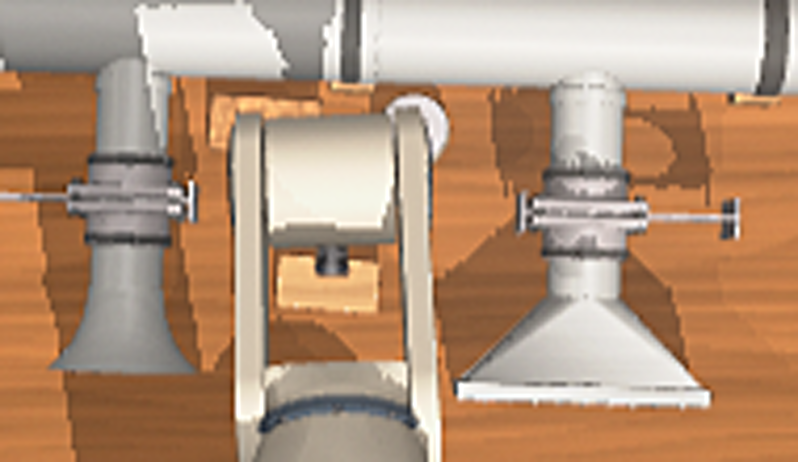

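View pics/side7z.png

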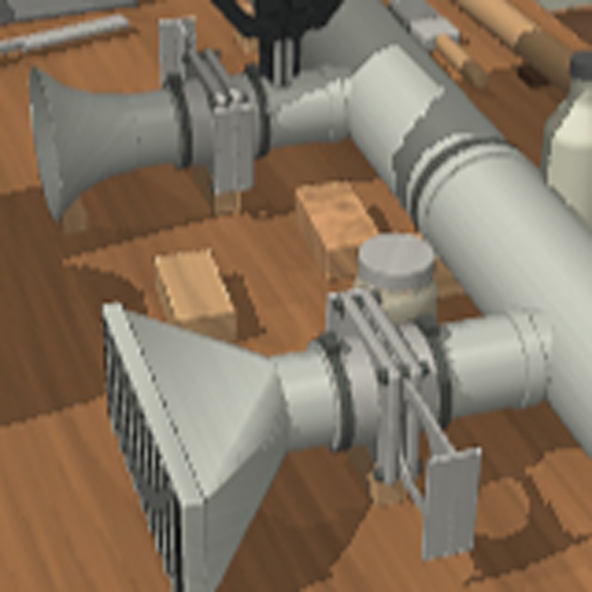

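```bash
python3 - <<'E'
from h import *
from rig import r
np.set_printoptions(precision=1,suppress=True)
z=load("pics/top7.npz");q=lambda a,b:ray(z,190+a/4.2-.4,180+b/4.2-.4,114)
print("bell -y outer",q(197,201),"hous R",q(187,200)); print("flat +y",q(518,211),"flat -y",q(740,219))
print(r.sense()['qvel'].round(3)); r.sign_off()
E
```

```text
bell -y outer [503.7 128.3 114. ] hous R [504.7 136.9 114. ]
flat +y [ 490.7 -145.3  114. ] flat -y [ 480.8 -333.9  114. ]
[-0.  0.  0. -0.  0. -0.]
the job is handed in; nothing more can be done
```

The extraction is changed over: the bell hood's gate is fully open and the flat hood's gate is fully shut. The bell gate was at its open stop before I touched the flat gate. I pushed each blade on its end plate with the closed fingertips, never gripping it, and handed the job in at about 8 s with the arm clear.

- **Bell gate:** it slid at about 3 N until it met its stop, where the force rose to 23 N. In the last top picture the plate's outer face is at y ≈ 128 mm, against an expected 130 mm for fully open.
- **Flat gate:** it slid at 3–5 N until it met its stop at about 25 N. The plate's outer face is at y ≈ -145 mm, against an expected -145.5 mm for fully shut.
- **Bench items:** in the last pictures the offcut, cork block and jar look where they were. I judged this by eye and did not measure it. The last close-ups did not take in the mug, the mallet or all of the chisel and glue, but the arm went nowhere near them.
- **Disagreement:** the top view and the arm's own readings put the bell plate's final position about 4–5 mm apart. I relied on the stop force rather than the pictures.

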